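# Make up the hub kit and the alternator kit

### The job

Make up two repair kits from the stock on the stall. On the board with three pockets goes the hub kit: the largest of the three bearings in the large end pocket, the castle nut in the middle pocket and the domed grease cap in the other end pocket; on the board with two pockets goes the alternator kit: the ribbed pulley in the larger pocket and the smallest bearing in the smaller one. Set each part down, without dropping it, flat on the floor of its pocket and the same way up as it lay; leave the middle-sized bearing and the oil filter where they are.

Things in the scene. Friction and masses are not known exactly. Their poses are not given: they have to be found in the camera images.
- large_bearing: steel ball bearing lying flat: ring 60 mm outside diameter, 30 mm bore, 18 mm high, dark seal between bright inner and outer rings. The largest of the three bearings. Origin: centre of its underside; z up.
- middle_bearing: steel ball bearing lying flat: ring 48 mm outside diameter, 22 mm bore, 16 mm high, dark seal between bright inner and outer rings. The middle of the three bearings by size; in no kit, stays where it lies. Origin: centre of its underside; z up.
- small_bearing: steel ball bearing lying flat: ring 36 mm outside diameter, 14 mm bore, 14 mm high, dark seal between bright inner and outer rings. The smallest of the three bearings. Origin: centre of its underside; z up.
- castle_nut: large steel castle nut standing on its flat side, crown up: hexagon 36 mm across flats (41.6 mm across corners), 15 mm high, on it a crown of six teeth (35 mm across) up to 24 mm. Origin: centre of its underside; z up, its x axis is square to one pair of flats.
- grease_cap: domed aluminium hub grease cap, mouth down: lip 42 mm diameter, 4 mm high, above it a round wall 38 mm diameter up to 21 mm, then domed to 27 mm. Origin: centre of its underside; z up.
- pulley: aluminium ribbed belt pulley lying flat: 56 mm diameter, 28 mm high, with a 28 mm wide hub in the middle rising to 36 mm. Origin: centre of its underside; z up.
- hub_board: fixed white board, 94 (x) by 238 (y) by 8 mm, THREE square dark pockets in a row, 4 mm deep (floor 4 mm above the underside). Origin: centre of its underside, z up, y along the row, roughly to the robot's left (within 10 deg). Pocket centres at x=0: large end pocket (78 mm) y=-72 mm; middle (56 mm) y=+9 mm; other end (60 mm) y=+81 mm.
- alternator_board: fixed white board, 94 (x) by 158 (y) by 8 mm, TWO square dark pockets in a row, 4 mm deep (floor 4 mm above the underside). Origin: centre of its underside, z up, y along the row, roughly to the robot's left (within 10 deg). Pocket centres at x=0: larger pocket (74 mm) y=-34 mm; smaller (54 mm) y=+44 mm.
- oil_filter: upright oil filter canister, white with a blue band, 63 mm diameter, 80 mm high, standing between the two boards; stays where it is. Origin: centre of its underside; z up.
Things that resemble listed ones, but are neither listed nor needed, are in the scene too. Leave any yellow look-alike of the small_bearing alone. What is shaped like the large_bearing but turquoise is not meant.

How it is judged:
By the outcome, as a careful person would: the job done as asked, in the order asked, and still so for the second after the job is handed in, with the robot touching nothing.
It also fails if it takes over 128 s, if anything falls off the work surface, if the arm or the gripper's body presses on something with over 40 N, if the wrist force passes 120 N, or if a joint passes its speed limit or range.

### The arm

A 7-joint arm with a two-finger parallel gripper is mounted at the origin on the work surface. World frame = base frame: x ahead of the robot, y to its left, z up, the work surface at z = 0. Lengths are in mm, angles in rad, forces in N, time in s.
With the tool pointing down it reaches from about 350 to 900 mm from the base axis. Payload 7.2 kg.
Tool frame: the origin (TCP) lies midway between the tips of the shut fingers; the grasp point (between the pads) lies 19 mm behind it; z points along the fingers, y is the line along which they close (so a half turn about z gives the same grasp; the last joint's range is limited). The gripper opens to 88 mm and grips with 3 to 60 N. Pads are 20 mm wide; open, the fingers measure 115 mm over their backs; the gripper's body (75 mm by 178 mm) begins 61 mm behind the grasp point.
Start: joints at [-1.237, 0.411, -0.013, 1.596, 0.006, 1.134, -0.082], TCP at [244.432, 575.224, 222.653] pointing down, gripper open.
Joint ranges: [-2.95, 2.95], [-0.29, 1.99], [-1.47, 1.44], [0.14, 2.54], [-1.03, 4.17], [0.13, 1.85], [-2.86, 2.86]. Speed limits (rad/s): [2.39, 2.39, 3.01, 3.01, 3.14, 3.14, 3.14].

### API

Orientations are given as a 3x3 rotation matrix whose columns are the frame's x, y, z axes.
In Python, from rig import manip, optics gives the robot as it stands.
- The arm moves only by the tool move_arm, never from a script. Its argument "targets" is text: rows parted by semicolons, each of 5 numbers parted by spaces: the opening, from -1 (shut) to 1 (fully open), then the shift along the tool's x, y, z in cm, then the turn about the tool's z in rad. In form: hand dx dy dz twist; .... A call has 1 to 10 rows; each row shifts and turns the commanded pose from where the row before left it, along the tool's axes as they then stand; what a row does not reach is not made up. A row lasts 1/12 s, in which the tool goes at most 41.7 mm and 7.16 degrees, less where a joint would pass 70% of its speed; a pose out of reach is approached as far as the arm can. A call with a gripper value outside its range is refused whole. The fingers move at their own pace and stop on an object; "newtons" is the grip in N (left out, the last holds). Time passes only in rows, so rows that do not move let the fingers close. It gives the time, the measured TCP pose, the force, the opening and the grip force at its end, in the units of the state.
- manip.observe(): the state, without advancing time (a new reading comes with each control period).
- optics.grab_frame(name): name is "side" or "top" or "wrist"; returns the picture (420x560x3 uint8, blue, green, red); there is no depth.
- optics.calibration(name): a dict with "fx", "fy", "cx", "cy" (pixels), "extrinsics" (4x4, takes a point from world to camera coordinates); the wrist camera has in their place "mount" (4x4, takes a point from camera to tool coordinates, whose origin is the TCP and whose axes are the flange's). Camera axes: x right, y up, looking along -z (the intrinsics and any distortion apply to the point x, -y, -z); pixel columns grow to the right and rows downward; lengths in mm; the calibration is good to about 2 mm. The wrist camera is an equidistant fisheye: a pixel r from the principal point sees the ray r / f radians off the axis. A picture is of the moment at which its call begins: read the wrist's pose just before it. calibration takes no time and is no camera call.
- manip.job_done(): hands the job in; it is judged then, once.
The state is a dict: "clock": time; "joint_pos": joint angles; "joint_velocities": joint speeds; "joint_efforts": joint torques, N m; "eef_pos": TCP position; "eef_rot": TCP orientation; "force": force on the tool from outside, world axes, zero at the start; "moment": the same for the moment, N m; "opening": finger opening in mm; "gripper_force": force on a finger pad.
Only numpy, scipy, OpenCV 4.12 (cv2) and the standard library are available. Lean on these libraries where they do the work, as an engineer would, in place of code of your own. Each camera call takes 0.05 s, during which the arm holds its last target. There are 200 camera calls.

## Working session

There is one attempt and no reset: what is moved stays moved. The work goes in short steps, Python scripts to look and compute and a tool call to move; the robot and the scene stay as the last step left them, time stands still between calls to the robot, and variables do not carry over. Pictures are saved under pics/ and viewed, at most 14 in all, crops included, and the job is handed in when it is done.

Besides the shell and the picture viewer there is one more tool, called by a JSON object that holds its "method" and its "body". move_arm: Moves the arm, as the interface text tells. Its arguments: {"type":"object","properties":{"targets":{"type":"string"},"newtons":{"type":"number"}},"required":["targets"]}

```bash
mkdir -p pics; ls
python3 - <<'E'
from rig import manip, optics
import cv2,numpy as np
for n in("top","side"):
    cv2.imwrite(f"pics/{n}0.png",optics.grab_frame(n))
for n in("top","side","wrist"):
    print(n,optics.calibration(n))
s=manip.observe();print(s)
E
```

```text
pics
top {'fx': 384.94186641389643, 'fy': 384.94186641389643, 'cx': 279.5283812719116, 'cy': 214.76772402848442, 'extrinsics': array([[-1.52663723e-02, -9.99635557e-01, -2.22641411e-02,
        -2.85262081e+01],
       [ 9.89897369e-01, -1.82492736e-02,  1.40606411e-01,
        -5.46984745e+02],
       [-1.40961472e-01, -1.98926649e-02,  9.89815208e-01,
        -9.03805104e+02],
       [ 0.00000000e+00,  0.00000000e+00,  0.00000000e+00,
         1.00000000e+00]])}
side {'fx': 399.6230337563375, 'fy': 399.6230337563375, 'cx': 277.4771248697346, 'cy': 212.05211738124598, 'extrinsics': array([[ 9.94798396e-01, -1.00495507e-01, -1.66374443e-02,
        -5.49411508e+02],
       [ 6.55901534e-02,  5.06986299e-01,  8.59454958e-01,
        -4.52928188e+01],
       [-7.79364058e-02, -8.56075666e-01,  5.10940673e-01,
        -1.23240283e+03],
       [ 0.00000000e+00,  0.00000000e+00,  0.00000000e+00,
         1.00000000e+00]])}
wrist {'fx': 325.19226210127806, 'fy': 325.19226210127806, 'cx': 279.1207252093842, 'cy': 211.06534996352096, 'mount': array([[ 3.59203115e-04,  9.54383792e-01,  2.9858
[... 453 characters left out ...]
([ 1.65817378e-04, -3.01922611e-03, -2.16286695e-05, -1.98427749e-03,
        1.31314679e-03, -9.36398588e-04,  1.35918363e-03]), 'joint_efforts': array([ 3.43854023e-03, -5.89100254e+01,  6.44171052e-01, -2.91709828e+01,
       -5.38293610e-02,  1.45224007e-02,  5.69238318e-05]), 'eef_pos': array([244.26658548, 574.78761165, 221.89228889]), 'eef_rot': array([[-9.20361718e-01,  3.91067863e-01, -4.83966717e-04],
       [ 3.91068150e-01,  9.20360677e-01, -1.38815513e-03],
       [-9.74389263e-05, -1.46686881e-03, -9.99998919e-01]]), 'force': array([0.4195835 , 0.29996469, 0.45537091]), 'moment': array([-0.05401201, -0.03259049, -0.00447439]), 'gripper_force': 0.0, 'opening': 87.99094675273167}
```

View pics/top0.png

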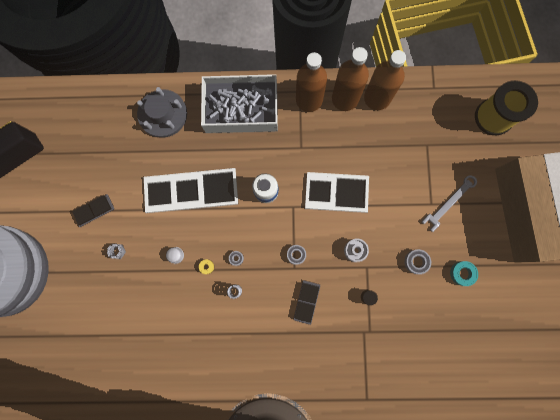

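View pics/side0.png

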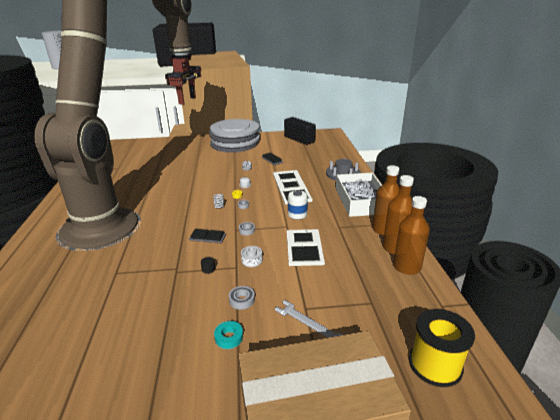

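The top view shows the hub board at (190,190), the filter at (265,187) and the alternator board at (337,192). Candidates:
- **Large bearing:** (418,262) grey; the turquoise look-alike is at (465,273).
- **Middle bearing:** (296,254).
- **Small bearing:** (236,258); the yellow look-alike is at (206,267).
- **Castle nut:** (115,251), or the object at (229,291).
- **Grease cap:** (175,255).
- **Pulley:** (357,250).

I'll check these in a close crop.

```bash
cat > h.py <<'E'
from rig import manip, optics
import cv2,numpy as np
def ray(name,u,v,s=None):
    c=optics.calibration(name)
    if name=="wrist":
        s=s or manip.observe()
        p=np.array([u-c["cx"],v-c["cy"]])/c["fx"]; th=np.hypot(*p)
        q=p/th*np.sin(th) if th>1e-9 else p
        d=np.array([q[0],-q[1],-np.cos(th)])
        M=c["mount"]; R=np.array(s["eef_rot"])
        return R@M[:3,3]+s["eef_pos"], R@M[:3,:3]@d
    d=np.array([(u-c["cx"])/c["fx"],-(v-c["cy"])/c["fy"],-1]); E=c["extrinsics"]
    return -E[:3,:3].T@E[:3,3], E[:3,:3].T@d
def w(name,u,v,z,s=None):
    o,d=ray(name,u,v,s); return (o+d*(z-o[2])/d[2])[:2]
def proj(P,s):  # world -> wrist pixel
    c=optics.calibration("wrist"); M=c["mount"]
    t=np.array(s["eef_rot"]).T@(np.asarray(P,float)-s["eef_pos"]); p=M[:3,:3].T@(t-M[:3,3])
    rho=np.hypot(p[0],p[1]); th=np.arctan2(rho,-p[2]); k=c["fx"]*th/max(rho,1e-9)
    return np.array([c["cx"]+k*p[0],c["cy"]-k*p[1]])
E
python3 - <<'E'
from h import *
i=cv2.imread("pics/top0.png")
cv2.imwrite("pics/c1.png",cv2.resize(i[230:310,90:250],None,fx=5,fy=5,interpolation=cv2.INTER_CUBIC))
for n,u,v,z in [("large",418.5,262,18),("castle",115,251,20),("other",229,291,10),("cap",175,255,20),("pulley",357,250,32),("small",236,258,14),("mid",296,254,16),("filter",265,186,80),
 ("hA",144,180,8),("hB",235,169,8),("hC",238,201,8),("hD",146,211,8),("aA",307,173,8),("aB",368.5,177,8),("aC",368,211,8),("aD",305,207,8)]:
    print(n,w("top",u,v,z).round(1))
E
```

```text
large [ 426.8 -374.5]
castle [465.6 373.1]
other [363.4  90. ]
cap [453.3 222.8]
pulley [ 457.7 -223.9]
small [443.7  72.3]
mid [451.1 -76.4]
filter [609.8  -5.3]
hA [647.8 311.3]
hB [672.   75.8]
hC [588.1  68.1]
hD [566.7 303.3]
aA [ 657.5 -109.2]
aB [ 643.8 -265.5]
aC [ 556.2 -260. ]
aD [ 569.4 -101.9]
```

View pics/c1.png

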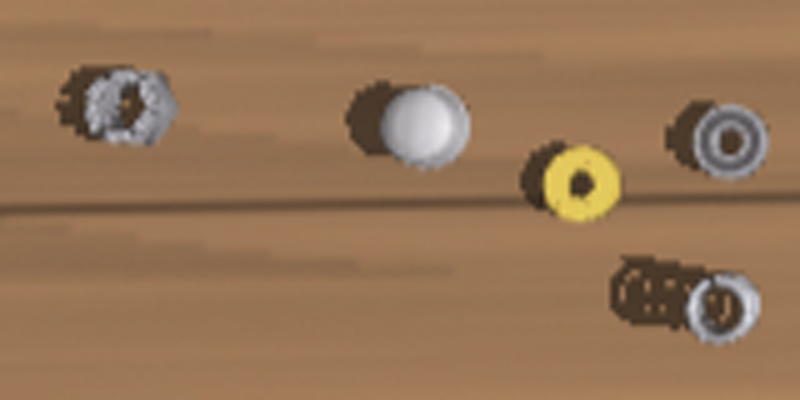

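The castle nut is confirmed at about (116,251): crown teeth and a hex. The thing at (229,291) is a thin coil, so a decoy. The small bearing is the grey one at (236,258). The large bearing is the grey one at (418,262), not the turquoise one. First I'll rotate the tool so its y axis lies along world x, then look with the wrist camera.

{"method": "move_arm", "body": {"targets": "1 0 0 0 0.117; 1 0 0 0 0.117; 1 0 0 0 0.117; 1 0 0 0 0.117; 1 0 0 0 0.117; 1 0 0 0 0.117; 1 0 0 0 0.117; 1 0 0 0 0.117; 1 0 0 0 0.117; 1 0 0 0 0.117"}}

```text
clock: 0.93
eef_pos: [244.3, 575.0, 222.2]
eef_rot: [[0.007, 1.0, -0.0], [1.0, -0.007, -0.001], [-0.001, -0.0, -1.0]]
force: [0.4, 0.3, -0.4]
opening: 87.9
gripper_force: 0.0
```

{"method": "move_arm", "body": {"targets": "1 -3.6 1.6 0 0; 1 -3.6 2.8 0 0; 1 -3.6 2.8 0 0; 1 -3.6 2.8 0 0; 1 -3.6 2.8 0 0; 1 -3.6 2.8 0 0; 1 -3.6 2.8 0 0; 1 -3.6 2.8 0 0; 1 -3.6 2.8 0 0; 1 -2 1.6 0 0"}}

```text
clock: 1.77
eef_pos: [483.0, 251.4, 222.8]
eef_rot: [[0.005, 1.0, 0.001], [1.0, -0.005, -0.001], [-0.001, 0.001, -1.0]]
force: [0.8, 0.2, -0.8]
opening: 87.8
gripper_force: 0.0
```

{"method": "move_arm", "body": {"targets": "1 0 0 0 0; 1 0 0 0 0"}}

```text
clock: 1.93
eef_pos: [481.4, 254.3, 222.4]
eef_rot: [[0.005, 1.0, -0.0], [1.0, -0.005, -0.0], [-0.0, -0.0, -1.0]]
force: [-0.2, 0.6, 0.3]
opening: 87.9
gripper_force: 0.0
```

Run:
```python
from h import *
import pickle
s=manip.observe();i=optics.grab_frame("wrist");cv2.imwrite("pics/w1.png",i);pickle.dump(s,open("s1.pkl","wb"))
print(s["eef_pos"],s["eef_rot"],s["joint_pos"],s["clock"])
```

```text
[481.39036987 254.33861709 222.42740492] [[ 4.68236802e-03  9.99988985e-01 -3.25358082e-04]
 [ 9.99988956e-01 -4.68249914e-03 -4.03437839e-04]
 [-4.04956884e-04 -3.23465444e-04 -9.99999866e-01]] [-0.8913241   0.28059406  0.39194377  1.81421898 -0.12062369  1.07063262
 -0.45983186] 1.9333
```

View pics/w1.png

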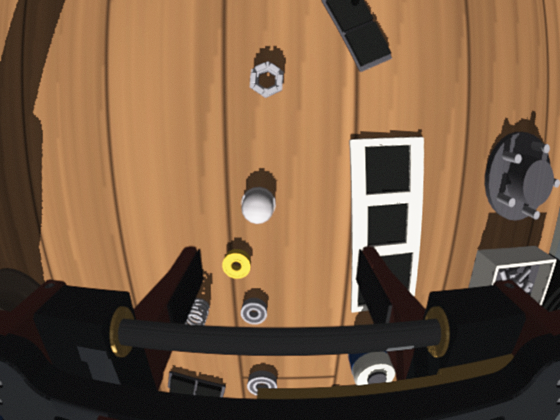

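The wrist picture shows the nut at (267,80), the cap at (258,205), the small bearing at (254,313), the hub end pocket at (388,170) and the middle pocket at (388,224).

Run:
```python
from h import *
import pickle
s=pickle.load(open("s1.pkl","rb"))
i=cv2.imread("pics/w1.png")
for n,u,v,z in [("nut",267,79,20),("cap",258,206,22),("small",254,313,14),("yellow",236,266,14)]: print(n,w("wrist",u,v,z,s).round(1))
C=[w("wrist",u,v,8,s) for u,v in[(351,138),(424,137),(352,310)]];print("corners",np.round(C,1))
g=i.max(axis=2)
for n,(a,b,c,d) in {"p3":(358,420,142,200),"p2":(362,412,200,250)}.items():
    m=np.zeros_like(g);m[c:d,a:b]=(g[c:d,a:b]<70)
    k=max(cv2.findContours(m,0,1)[0],key=cv2.contourArea)[:,0]
    P=np.array([w("wrist",u,v,8,s) for u,v in k],np.float32)
    print(n,cv2.minAreaRect(P))
cv2.imwrite("pics/c2.png",cv2.resize(i[50:110,237:297],None,fx=8,fy=8,interpolation=cv2.INTER_CUBIC))
```

```text
nut [468.6 374.3]
cap [456.7 229.2]
small [446.   73.1]
yellow [425.6 146.7]
corners [[566.  307.8]
 [660.3 313.3]
 [584.1  70.9]]
p3 ((613.5841674804688, 271.3713684082031), (55.56966781616211, 57.26045608520508), 4.804409980773926)
p2 ((617.6890869140625, 196.4632110595703), (57.15822219848633, 58.93397521972656), 4.261813163757324)
```

View pics/c2.png

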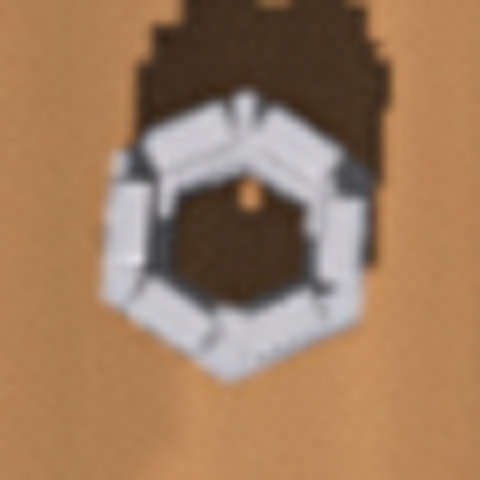

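{"method": "move_arm", "body": {"targets": "1 -3.6 0 0 0; 1 -3.8 0 0 0; 1 -3.8 0 0 0; 1 -3.8 0 0 0; 1 -3.8 0 0 0; 1 -3.8 0 0 0; 1 -3.8 0 0 0; 1 -3.8 0 0 0; 1 -3.8 0 0 0; 1 -3.8 0 0 0"}}

```text
clock: 2.82
eef_pos: [480.4, -121.5, 222.7]
eef_rot: [[-0.003, 1.0, 0.0], [1.0, 0.003, 0.001], [0.001, 0.0, -1.0]]
force: [1.1, 0.3, -0.4]
opening: 87.7
gripper_force: 0.0
```

{"method": "move_arm", "body": {"targets": "1 -3.8 0 0 0; 1 -3.8 0 0 0; 1 -3.8 0 0 0; 1 -3.8 0 0 0; 1 -1.4 0 0 0; 1 0 0 0 0; 1 0 0 0 0"}}

```text
clock: 3.4
eef_pos: [480.7, -286.8, 222.1]
eef_rot: [[0.0, 1.0, -0.001], [1.0, -0.0, 0.001], [0.001, -0.001, -1.0]]
force: [0.7, 0.7, -0.6]
opening: 87.8
gripper_force: 0.0
```

Run:
```python
from h import *
import pickle
s=manip.observe();i=optics.grab_frame("wrist");cv2.imwrite("pics/w2.png",i);pickle.dump(s,open("s2.pkl","wb"))
print(s["eef_pos"],s["joint_pos"],s["clock"])
```

```text
[ 480.68602651 -286.75628173  222.05439038] [-0.07225191  0.34403254  0.67798921  1.79128027 -0.24105255  1.09157447
  0.68932879] 3.4
```

View pics/w2.png

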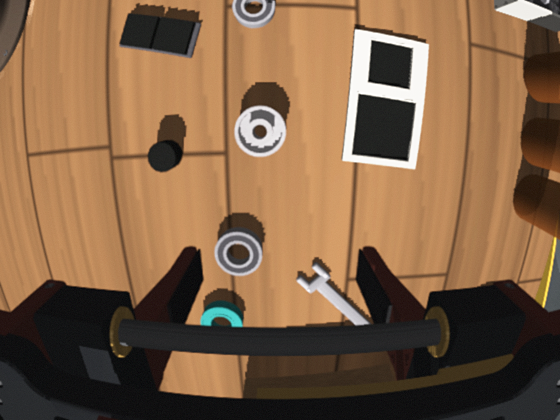

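The large bearing is at (239,253), with the turquoise one at (222,320). The pulley hub is at (260,131). The alternator pockets are at (391,64) for the small one and (384,127) for the large one.

Run:
```python
from h import *
import pickle
s=pickle.load(open("s2.pkl","rb"))
i=cv2.imread("pics/w2.png")
for n,u,v,z in [("large",239,253.5,18),("pulley",260,131,36),("turq",222,318,18)]: print(n,w("wrist",u,v,z,s).round(1))
C=[w("wrist",u,v,8,s) for u,v in[(356,29),(428,42),(415,168),(344,160)]];print("corners",np.round(C,1),np.mean(C,0))
g=i.max(axis=2)
for n,(a,b,c,d) in {"small":(364,418,38,91),"large":(350,420,91,165)}.items():
    m=np.zeros_like(g);m[c:d,a:b]=(g[c:d,a:b]<70)
    k=max(cv2.findContours(m,0,1)[0],key=cv2.contourArea)[:,0]
    P=np.array([w("wrist",u,v,8,s) for u,v in k],np.float32)
    print(n,cv2.minAreaRect(P))
```

```text
large [ 430.6 -374.5]
pulley [ 460.2 -224.2]
turq [ 401.3 -474.7]
corners [[ 569.7 -101.3]
 [ 662.  -106.4]
 [ 649.6 -266.1]
 [ 557.3 -259. ]] [ 609.64227918 -183.19885551]
small ((611.5298461914062, -140.9501190185547), (50.4080924987793, 50.67043685913086), 85.32014465332031)
large ((605.2316284179688, -218.43545532226562), (71.10148620605469, 71.05926513671875), 85.33335876464844)
```

{"method": "move_arm", "body": {"targets": "1 -2.9 -1.7 0 0; 1 -2.9 -1.7 2 0; 1 -2.9 -1.6 3 0; 1 0 0 3.5 0; 1 0 0 3.5 0; 1 0 0 3.5 0; 1 0 0 2.5 0; 1 0 0 0 0; 1 0 0 0 0", "newtons": 25}}

```text
clock: 4.2
eef_pos: [431.7, -370.7, 44.1]
eef_rot: [[-0.002, 1.0, -0.002], [1.0, 0.002, 0.002], [0.002, -0.002, -1.0]]
force: [0.0, 0.6, 0.4]
opening: 88.2
gripper_force: 0.0
```

{"method": "move_arm", "body": {"targets": "1 -0.3 -0.1 2 0; 1 0 0 1.4 0; 1 0 0 0.4 0; 1 0 0 0 0; -1 0 0 0 0; -1 0 0 0 0; -1 0 0 0 0; -1 0 0 0 0; -1 0 0 0 0; -1 0 0 0 0", "newtons": 25}}

```text
clock: 5.03
eef_pos: [430.1, -376.3, 7.2]
eef_rot: [[0.001, 1.0, 0.0], [1.0, -0.001, 0.0], [0.0, 0.0, -1.0]]
force: [-2.5, 0.9, 6.9]
opening: 59.5
gripper_force: 25.0
```

{"method": "move_arm", "body": {"targets": "-1 0 0 -1.5 0; -1 0 0 -3 0; -1 0 0 -3.2 0; -1 1.5 0.5 -3 0; -1 3.5 1.4 -1.6 0; -1 3.5 1.4 0 0; -1 3.5 1.4 0 0; -1 3.5 1.4 0 0; -1 3.5 1.4 0 0; -1 3.5 1.4 0 0"}}

```text
clock: 5.87
eef_pos: [519.6, -149.3, 129.7]
eef_rot: [[0.001, 1.0, -0.0], [1.0, -0.001, 0.0], [0.0, -0.0, -1.0]]
force: [0.7, -0.9, -2.8]
opening: 59.3
gripper_force: 25.0
```

{"method": "move_arm", "body": {"targets": "-1 3.5 1.4 0 0; -1 3.5 1.4 0 0; -1 3.5 1.4 0 0; -1 3.5 1.4 0 0; -1 3.5 1.4 0 0; -1 3.5 1.4 0 0; -1 3.3 1.4 0 0; -1 2 1 0 0; -1 0 0 0 0; -1 0 0 0 0"}}

```text
clock: 6.7
eef_pos: [627.4, 113.3, 128.8]
eef_rot: [[-0.002, 1.0, -0.001], [1.0, 0.002, -0.001], [-0.001, -0.001, -1.0]]
force: [-1.0, -1.3, -2.6]
opening: 59.6
gripper_force: 25.0
```

{"method": "move_arm", "body": {"targets": "-1 0.3 -0.4 2 0; -1 0 0 3 0; -1 0 0 3 0; -1 0 0 2 0; -1 0 0 1 0; -1 0 0 0 0; -1 0 0 0 0"}}

```text
clock: 7.28
eef_pos: [623.8, 113.4, 20.1]
eef_rot: [[0.003, 1.0, -0.0], [1.0, -0.003, -0.001], [-0.001, -0.0, -1.0]]
force: [1.2, -0.6, -1.0]
opening: 59.2
gripper_force: 25.0
```

{"method": "move_arm", "body": {"targets": "-1 0.3 0 0.5 0; -1 0 0 0.2 0; -1 0 0 0.1 0; -1 0 0 0 0; -1 0 0 0 0"}}

```text
clock: 7.7
eef_pos: [623.9, 117.8, 12.1]
eef_rot: [[0.001, 1.0, 0.001], [1.0, -0.001, 0.0], [0.0, 0.001, -1.0]]
force: [-0.6, -0.5, -2.2]
opening: 59.3
gripper_force: 25.0
```

{"method": "move_arm", "body": {"targets": "-1 0 0 0.05 0; -1 0 0 0.05 0; -1 0 0 0 0; -1 0 0 0 0"}}

```text
clock: 8.03
eef_pos: [623.9, 117.8, 11.3]
eef_rot: [[0.001, 1.0, 0.0], [1.0, -0.001, 0.0], [0.0, 0.0, -1.0]]
force: [-1.9, 0.2, 4.4]
opening: 59.6
gripper_force: 25.0
```

Contact confirmed (the force changed sign). Releasing and rising.

{"method": "move_arm", "body": {"targets": "1 0 0 0 0; 1 0 0 0 0; 1 0 0 0 0; 1 0 0 0 0; 1 0 0 -2 0; 1 0 0 -3 0; 1 0 0 -3 0; 1 0 0 -3 0; 1 0 0 0 0"}}

```text
clock: 8.78
eef_pos: [627.1, 117.6, 126.5]
eef_rot: [[0.002, 1.0, 0.008], [1.0, -0.002, 0.002], [0.002, 0.008, -1.0]]
force: [0.8, 0.6, 0.8]
opening: 87.5
gripper_force: 0.0
```

{"method": "move_arm", "body": {"targets": "1 2 -1.2 0 0; 1 3.2 -1.9 0 0; 1 3.2 -1.9 0 0; 1 3.2 -1.9 0 0; 1 3.2 -2 0 0; 1 3.2 -2 0 0; 1 3.2 -2 0 0; 1 3.2 -2 0 0; 1 1.3 -0.8 0 0; 1 0 0 0 0"}}

```text
clock: 9.62
eef_pos: [463.3, 379.9, 119.8]
eef_rot: [[-0.007, 1.0, -0.002], [1.0, 0.007, 0.001], [0.001, -0.002, -1.0]]
force: [-0.6, -0.4, -0.0]
opening: 88.0
gripper_force: 0.0
```

{"method": "move_arm", "body": {"targets": "1 0 0 0 0; 1 0 0 0 0"}}

```text
clock: 9.78
eef_pos: [467.7, 373.6, 120.5]
eef_rot: [[0.002, 1.0, 0.0], [1.0, -0.002, -0.001], [-0.001, 0.0, -1.0]]
force: [0.1, 0.4, -0.7]
opening: 88.0
gripper_force: 0.0
```

Run:
```python
from h import *
import pickle
s=manip.observe();i=optics.grab_frame("wrist");cv2.imwrite("pics/w3.png",i);pickle.dump(s,open("s3.pkl","wb"))
print(s["eef_pos"],s["clock"],proj([468.6,374.3,20],s))
```

```text
[467.67207289 373.59923979 120.52320366] 9.7833 [280.12675163 209.95699649]
```

View pics/w3.png

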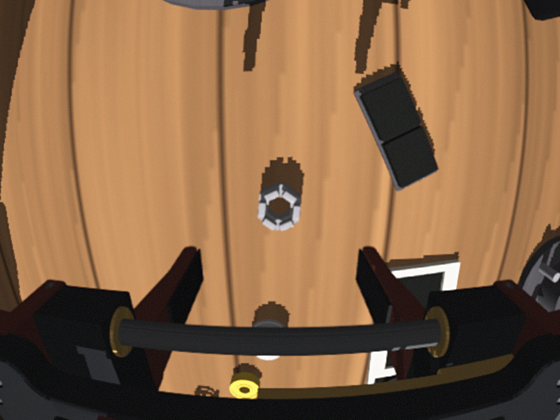

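The nut is at (279,208), on prediction, with its flats facing the fingers.

{"method": "move_arm", "body": {"targets": "1 0.1 0.1 2.5 0; 1 0 0 3 0; 1 0 0 3 0; 1 0 0 1.9 0; 1 0 0 0.6 0; 1 0 0 0 0; 1 0 0 0 0"}}

```text
clock: 10.42
eef_pos: [469.2, 375.0, 11.4]
eef_rot: [[0.003, 1.0, 0.001], [1.0, -0.003, 0.0], [0.0, 0.001, -1.0]]
force: [0.3, -0.8, 0.2]
opening: 87.6
gripper_force: 0.0
```

{"method": "move_arm", "body": {"targets": "1 0 0 0.5 0; 1 0 0 0 0; -1 0 0 0 0; -1 0 0 0 0; -1 0 0 0 0; -1 0 0 0 0; -1 0 0 0 0; -1 0 0 0 0; -1 0 0 0 0; -1 0 0 0 0"}}

```text
clock: 11.25
eef_pos: [467.9, 375.8, 5.7]
eef_rot: [[0.001, 1.0, -0.0], [1.0, -0.001, -0.0], [-0.0, -0.0, -1.0]]
force: [-1.3, -0.4, 0.5]
opening: 37.9
gripper_force: 0.7
```

{"method": "move_arm", "body": {"targets": "-1 0 0 0 0; -1 0 0 0 0; -1 0 0 0 0"}}

```text
clock: 11.5
eef_pos: [467.9, 375.9, 5.7]
eef_rot: [[0.001, 1.0, -0.0], [1.0, -0.001, 0.0], [0.0, -0.0, -1.0]]
force: [-0.1, 0.5, 0.1]
opening: 36.5
gripper_force: 25.0
```

{"method": "move_arm", "body": {"targets": "-1 0 0 -1.5 0; -1 0 0 -2.8 0; -1 -1.5 1.2 -2.5 0; -1 -3 2.5 0 0; -1 -3 2.5 0 0; -1 -3 2.5 0 0; -1 -3 2.5 0 0; -1 -2.7 2.3 0 0; -1 -1.7 1.5 0 0; -1 0 0 0 0"}}

```text
clock: 12.33
eef_pos: [621.3, 189.6, 74.1]
eef_rot: [[0.009, 1.0, 0.003], [1.0, -0.009, -0.003], [-0.003, 0.003, -1.0]]
force: [0.8, -0.2, -1.0]
opening: 36.5
gripper_force: 25.0
```

{"method": "move_arm", "body": {"targets": "-1 0 0 0 0; -1 0 0 0 0"}}

```text
clock: 12.5
eef_pos: [617.0, 197.6, 73.2]
eef_rot: [[0.001, 1.0, -0.001], [1.0, -0.001, 0.001], [0.001, -0.001, -1.0]]
force: [-0.1, 0.2, -1.1]
opening: 36.7
gripper_force: 25.0
```

{"method": "move_arm", "body": {"targets": "-1 0 0 2.5 0; -1 0 0 2 0; -1 0 0 1 0; -1 0 0 0.5 0; -1 0 0 0 0; -1 0 0 0 0; -1 0 0 0 0"}}

```text
clock: 13.08
eef_pos: [618.4, 197.1, 14.8]
eef_rot: [[0.001, 1.0, 0.001], [1.0, -0.001, 0.001], [0.001, 0.001, -1.0]]
force: [0.7, -0.3, -1.0]
opening: 36.5
gripper_force: 25.0
```

{"method": "move_arm", "body": {"targets": "-1 0 0 0.25 0; -1 0 0 0.1 0; -1 0 0 0.05 0; -1 0 0 0.05 0; -1 0 0 0 0; -1 0 0 0 0"}}

```text
clock: 13.58
eef_pos: [617.9, 196.7, 9.7]
eef_rot: [[0.001, 1.0, 0.0], [1.0, -0.001, 0.0], [0.0, 0.0, -1.0]]
force: [-2.6, 0.4, 4.8]
opening: 36.4
gripper_force: 25.0
```

{"method": "move_arm", "body": {"targets": "1 0 0 0 0; 1 0 0 0 0; 1 0 0 0 0; 1 0 0 0 0; 1 0 0 -2 0; 1 0 0 -3 0; 1 0.5 -2 -3 0; 1 0.7 -3.5 -3 0; 1 0.7 -3.5 0 0; 1 0.7 -3.5 0 0"}}

```text
clock: 14.42
eef_pos: [496.5, 222.4, 117.5]
eef_rot: [[0.002, 1.0, 0.003], [1.0, -0.002, 0.002], [0.002, 0.003, -1.0]]
force: [-0.5, -0.4, -0.2]
opening: 87.4
gripper_force: 0.0
```

{"method": "move_arm", "body": {"targets": "1 0.6 -2.5 0 0; 1 0 -1.1 0 0; 1 0 0 0 0; 1 0 0 0 0"}}

```text
clock: 14.75
eef_pos: [461.3, 228.3, 116.4]
eef_rot: [[0.0, 1.0, 0.001], [1.0, -0.0, 0.001], [0.001, 0.001, -1.0]]
force: [-0.2, -0.5, -0.2]
opening: 87.9
gripper_force: 0.0
```

Run:
```python
from h import *
import pickle
s=manip.observe();i=optics.grab_frame("wrist");cv2.imwrite("pics/w4.png",i);pickle.dump(s,open("s4.pkl","wb"))
print(s["eef_pos"],s["clock"],proj([456.7,229.2,27],s))
```

```text
[461.30376743 228.30710251 116.41768898] 14.75 [273.31465921 213.91684043]
```

View pics/w4.png

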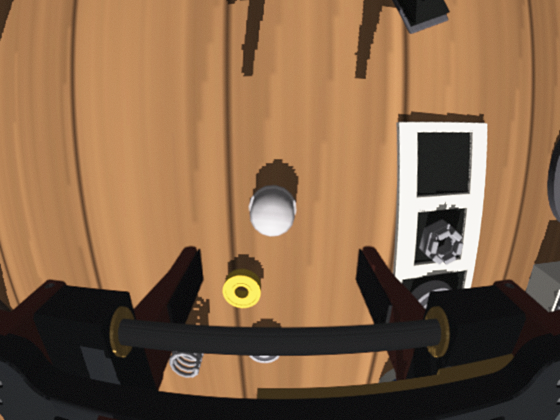

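The cap is at (272,213), matching prediction. The nut sits in the middle pocket and the end pocket is empty at (443,163).

{"method": "move_arm", "body": {"targets": "1 0.1 -0.4 2.5 0; 1 0 0 3 0; 1 0 0 3 0; 1 0 0 1.5 0; 1 0 0 0.4 0; 1 0 0 0 0; 1 0 0 0 0"}}

```text
clock: 15.38
eef_pos: [458.0, 228.6, 12.4]
eef_rot: [[0.002, 1.0, 0.001], [1.0, -0.002, -0.0], [-0.0, 0.001, -1.0]]
force: [-0.3, -0.1, 0.4]
opening: 87.5
gripper_force: 0.0
```

{"method": "move_arm", "body": {"targets": "1 0.1 -0.1 0.5 0; 1 0 0 0 0; -1 0 0 0 0; -1 0 0 0 0; -1 0 0 0 0; -1 0 0 0 0; -1 0 0 0 0; -1 0 0 0 0; -1 0 0 0 0; -1 0 0 0 0", "newtons": 20}}

```text
clock: 16.22
eef_pos: [455.5, 230.1, 7.0]
eef_rot: [[0.001, 1.0, -0.0], [1.0, -0.001, 0.0], [0.0, -0.0, -1.0]]
force: [-0.2, 0.6, 0.2]
opening: 37.7
gripper_force: 1.2
```

{"method": "move_arm", "body": {"targets": "-1 0 0 0 0; -1 0 0 0 0"}}

```text
clock: 16.38
eef_pos: [455.5, 230.1, 7.0]
eef_rot: [[0.001, 1.0, -0.0], [1.0, -0.001, 0.0], [0.0, -0.0, -1.0]]
force: [-0.5, -0.1, 0.8]
opening: 37.2
gripper_force: 20.0
```

{"method": "move_arm", "body": {"targets": "-1 0 0 -1.5 0; -1 0 0 -2.8 0; -1 0.4 1.5 -2.5 0; -1 0.7 3 0 0; -1 0.7 3 0 0; -1 0.7 3 0 0; -1 0.7 2.8 0 0; -1 0.6 1.7 0 0; -1 0.3 0.8 0 0; -1 0 0 0 0"}}

```text
clock: 17.22
eef_pos: [614.5, 271.1, 74.4]
eef_rot: [[0.001, 1.0, 0.0], [1.0, -0.001, -0.001], [-0.001, 0.0, -1.0]]
force: [-0.5, -0.8, -0.1]
opening: 37.4
gripper_force: 20.0
```

{"method": "move_arm", "body": {"targets": "-1 0 0 0 0; -1 0 0 0 0"}}

```text
clock: 17.38
eef_pos: [612.2, 270.6, 74.7]
eef_rot: [[0.001, 1.0, -0.002], [1.0, -0.001, -0.0], [-0.0, -0.002, -1.0]]
force: [0.1, 0.6, -0.6]
opening: 37.5
gripper_force: 20.0
```

Placing TCP z is 11.

{"method": "move_arm", "body": {"targets": "-1 0 0.1 2.5 0; -1 0 0 2 0; -1 0 0 1 0; -1 0 0 0.5 0; -1 0 0 0 0; -1 0 0 0 0; -1 0 0 0 0"}}

```text
clock: 17.97
eef_pos: [615.2, 271.1, 16.2]
eef_rot: [[0.001, 1.0, 0.002], [1.0, -0.001, 0.001], [0.001, 0.002, -1.0]]
force: [1.2, -0.5, -0.0]
opening: 37.1
gripper_force: 20.0
```

{"method": "move_arm", "body": {"targets": "-1 0 0 0.25 0; -1 0 0 0.1 0; -1 0 0 0.05 0; -1 0 0 0.05 0; -1 0 0 0 0; -1 0 0 0 0"}}

```text
clock: 18.47
eef_pos: [614.7, 271.1, 11.0]
eef_rot: [[0.001, 1.0, 0.0], [1.0, -0.001, 0.0], [0.0, 0.0, -1.0]]
force: [-1.4, -0.1, 5.4]
opening: 37.4
gripper_force: 20.0
```

{"method": "move_arm", "body": {"targets": "1 0 0 0 0; 1 0 0 0 0; 1 0 0 0 0; 1 0 0 0 0; 1 0 0 -2 0; 1 0 0 -3 0; 1 0 -2 -3.2 0; 1 -1.5 -3.3 -3 0; 1 -3 -2.4 0 0; 1 -3.5 -2 0 0"}}

```text
clock: 19.3
eef_pos: [520.4, 194.5, 120.3]
eef_rot: [[-0.003, 1.0, 0.002], [1.0, 0.003, 0.002], [0.002, 0.002, -1.0]]
force: [0.9, -0.6, -0.8]
opening: 88.0
gripper_force: 0.0
```

{"method": "move_arm", "body": {"targets": "1 -3.7 -1.5 0 0; 1 -3.7 -1.5 0 0; 1 -3.7 -1.5 0 0; 1 -3.7 -1.3 0 0; 1 -3.7 0 0 0; 1 -3.7 0 0 0; 1 -3.7 0 0 0; 1 -3.7 0 0 0; 1 -3.7 0 0 0; 1 -3.7 0 0 0"}}

```text
clock: 20.13
eef_pos: [462.7, -178.9, 119.2]
eef_rot: [[0.001, 1.0, 0.001], [1.0, -0.001, 0.0], [0.0, 0.001, -1.0]]
force: [1.2, -0.6, 0.6]
opening: 88.1
gripper_force: 0.0
```

{"method": "move_arm", "body": {"targets": "1 -3 0 0 0; 1 -1.5 0 0 0; 1 0 0 0 0; 1 0 0 0 0"}}

```text
clock: 20.47
eef_pos: [462.5, -222.8, 118.9]
eef_rot: [[0.003, 1.0, -0.0], [1.0, -0.003, 0.0], [0.0, -0.0, -1.0]]
force: [0.2, 1.0, -0.4]
opening: 87.9
gripper_force: 0.0
```

Run:
```python
from h import *
import pickle
i=optics.grab_frame("top");cv2.imwrite("pics/t2.png",cv2.resize(i[160:220,135:245],None,fx=7,fy=7,interpolation=cv2.INTER_CUBIC))
s=manip.observe();i=optics.grab_frame("wrist");cv2.imwrite("pics/w5.png",i);pickle.dump(s,open("s5.pkl","wb"))
print(s["eef_pos"],s["clock"],proj([460.2,-224.2,36],s))
```

```text
[ 462.73900448 -221.51553245  118.81785737] 20.5167 [275.98164775 220.70331976]
```

View pics/w5.png

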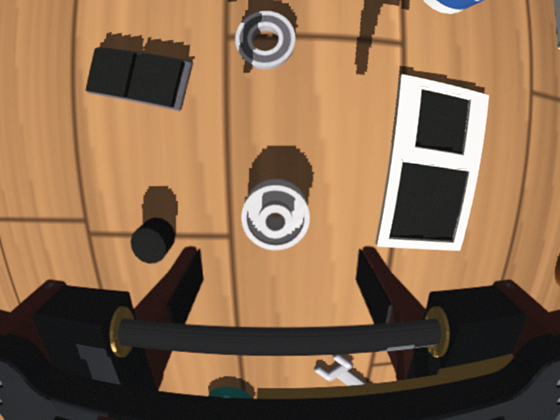

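View pics/t2.png

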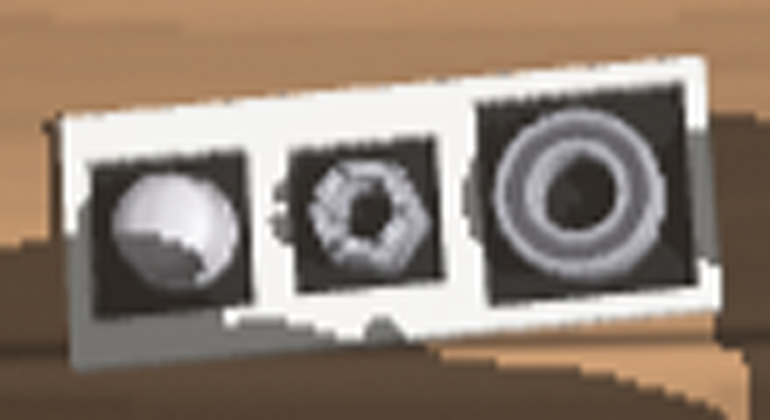

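The three hub parts sit inside their pockets: cap (175,230), nut (370,210) and bearing (580,190) in the crop. The pulley hub is at (276,222), on prediction.

{"method": "move_arm", "body": {"targets": "1 -0.2 -0.2 2.5 0; 1 0 0 3 0; 1 0 0 3 0; 1 0 0 1.5 0; 1 0 0 0.5 0; 1 0 0 0 0; 1 0 0 0 0"}}

```text
clock: 21.15
eef_pos: [461.4, -223.6, 14.6]
eef_rot: [[-0.0, 1.0, 0.0], [1.0, 0.0, 0.0], [0.0, 0.0, -1.0]]
force: [0.3, -0.1, -0.2]
opening: 87.6
gripper_force: 0.0
```

{"method": "move_arm", "body": {"targets": "1 0 -0.1 0.6 0; 1 0 0 0 0; -1 0 0 0 0; -1 0 0 0 0; -1 0 0 0 0; -1 0 0 0 0; -1 0 0 0 0; -1 0 0 0 0; -1 0 0 0 0; -1 0 0 0 0", "newtons": 25}}

```text
clock: 21.98
eef_pos: [459.9, -224.2, 8.2]
eef_rot: [[0.001, 1.0, 0.0], [1.0, -0.001, 0.0], [0.0, 0.0, -1.0]]
force: [-1.0, 0.4, 3.4]
opening: 55.6
gripper_force: 25.0
```

{"method": "move_arm", "body": {"targets": "-1 0 0 -1.5 0; -1 0 0 -2.8 0; -1 0 1.3 -2.5 0; -1 0.1 2.8 0 0; -1 0.1 2.8 0 0; -1 0.1 2.8 0 0; -1 0.1 2.5 0 0; -1 0.1 1.5 0 0; -1 0 0.8 0 0; -1 0 0 0 0"}}

```text
clock: 22.82
eef_pos: [605.8, -218.8, 75.2]
eef_rot: [[-0.0, 1.0, -0.001], [1.0, 0.0, -0.0], [-0.0, -0.001, -1.0]]
force: [-0.3, -0.5, -1.6]
opening: 55.9
gripper_force: 25.0
```

{"method": "move_arm", "body": {"targets": "-1 0 0 0 0; -1 0 0 0 0"}}

```text
clock: 22.98
eef_pos: [603.3, -219.8, 75.8]
eef_rot: [[0.002, 1.0, -0.001], [1.0, -0.002, 0.0], [0.0, -0.001, -1.0]]
force: [0.2, 0.4, -2.5]
opening: 55.3
gripper_force: 25.0
```

{"method": "move_arm", "body": {"targets": "-1 0.1 0.1 2.5 0; -1 0 0 2 0; -1 0 0 1 0; -1 0 0 0.5 0; -1 0 0 0 0; -1 0 0 0 0; -1 0 0 0 0"}}

```text
clock: 23.57
eef_pos: [606.4, -218.8, 17.2]
eef_rot: [[0.001, 1.0, 0.002], [1.0, -0.001, -0.001], [-0.001, 0.002, -1.0]]
force: [-0.3, 0.1, -2.6]
opening: 55.6
gripper_force: 25.0
```

{"method": "move_arm", "body": {"targets": "-1 0 0 0.2 0; -1 0 0 0.05 0; -1 0 0 0.05 0; -1 0 0 0 0; -1 0 0 0 0"}}

```text
clock: 23.98
eef_pos: [606.0, -218.3, 13.1]
eef_rot: [[0.001, 1.0, 0.0], [1.0, -0.001, -0.0], [-0.0, 0.0, -1.0]]
force: [0.0, -0.1, -2.4]
opening: 55.3
gripper_force: 25.0
```

{"method": "move_arm", "body": {"targets": "-1 0 0 0.05 0; -1 0 0 0.05 0; -1 0 0 0 0; -1 0 0 0 0"}}

```text
clock: 24.32
eef_pos: [605.9, -218.3, 12.2]
eef_rot: [[0.001, 1.0, 0.0], [1.0, -0.001, 0.0], [0.0, 0.0, -1.0]]
force: [-1.3, 0.9, 1.2]
opening: 55.5
gripper_force: 25.0
```

{"method": "move_arm", "body": {"targets": "1 0 0 0 0; 1 0 0 0 0; 1 0 0 0 0; 1 0 0 0 0; 1 0 0 -2 0; 1 0 0 -3 0; 1 0 -2 -3 0; 1 1 -3.3 -3 0; 1 2.5 -2.8 0 0; 1 2.8 -2.5 0 0"}}

```text
clock: 25.15
eef_pos: [502.0, -157.6, 121.0]
eef_rot: [[0.004, 1.0, 0.003], [1.0, -0.004, -0.001], [-0.001, 0.003, -1.0]]
force: [0.4, 0.8, -0.6]
opening: 87.7
gripper_force: 0.0
```

{"method": "move_arm", "body": {"targets": "1 3.2 -2 0 0; 1 3.5 -1.5 0 0; 1 3.7 -1 0 0; 1 3.7 -0.9 0 0; 1 3.7 0 0 0; 1 3 0 0 0; 1 2 0 0 0; 1 0 0 0 0; 1 0 0 0 0; 1 0 0 0 0"}}

```text
clock: 25.98
eef_pos: [449.1, 71.2, 119.5]
eef_rot: [[0.002, 1.0, 0.0], [1.0, -0.002, -0.0], [-0.0, 0.0, -1.0]]
force: [-0.4, -0.1, -0.6]
opening: 87.7
gripper_force: 0.0
```

Run:
```python
from h import *
s=manip.observe();i=optics.grab_frame("wrist");cv2.imwrite("pics/w6.png",i)
print(s["eef_pos"],s["clock"],proj([446,73.1,14],s))
```

```text
[449.11034157  71.17415818 119.48739275] 25.9833 [275.4416431  206.97554313]
```

View pics/w6.png

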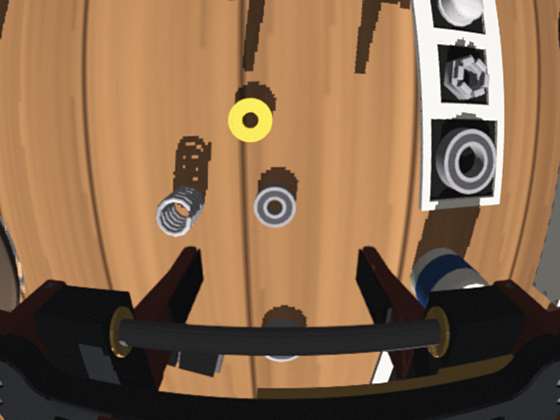

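The small bearing is at (274,207), on prediction. I'll narrow the opening to stay well clear of the spring at (180,212).

{"method": "move_arm", "body": {"targets": "0.5 0.2 -0.3 2.5 0; 0.5 0 0 3 0; 0.5 0 0 3 0; 0.5 0 0 1.7 0; 0.5 0 0 0.5 0; 0.5 0 0 0 0; 0.5 0 0 0 0", "newtons": 25}}

```text
clock: 26.62
eef_pos: [446.6, 72.9, 13.0]
eef_rot: [[0.003, 1.0, 0.0], [1.0, -0.003, -0.0], [-0.0, 0.0, -1.0]]
force: [0.5, -0.2, -0.2]
opening: 66.0
gripper_force: 0.0
```

{"method": "move_arm", "body": {"targets": "0.5 0 0 0.5 0; 0.5 0 0 0.2 0; 0.5 0 0 0 0; -1 0 0 0 0; -1 0 0 0 0; -1 0 0 0 0; -1 0 0 0 0; -1 0 0 0 0; -1 0 0 0 0; -1 0 0 0 0"}}

```text
clock: 27.45
eef_pos: [446.1, 74.1, 5.5]
eef_rot: [[0.001, 1.0, 0.0], [1.0, -0.001, 0.0], [0.0, 0.0, -1.0]]
force: [-0.3, 0.8, 2.9]
opening: 35.2
gripper_force: 25.0
```

{"method": "move_arm", "body": {"targets": "-1 0 0 -1.5 0; -1 0 0 -3 0; -1 0 0 -3 0; -1 -2 1.2 -2.5 0; -1 -3 2 0 0; -1 -3 2.3 0 0; -1 -3 2.3 0 0; -1 -3 2.3 0 0; -1 -3 2.3 0 0; -1 -2.5 2.2 0 0"}}

```text
clock: 28.28
eef_pos: [592.5, -123.7, 105.2]
eef_rot: [[0.002, 1.0, -0.0], [1.0, -0.002, -0.0], [-0.0, -0.0, -1.0]]
force: [0.7, -0.0, -0.3]
opening: 35.0
gripper_force: 25.0
```

{"method": "move_arm", "body": {"targets": "-1 -2 1.9 0 0; -1 0 0 0 0; -1 0 0 0 0; -1 0 0 0 0"}}

```text
clock: 28.62
eef_pos: [610.0, -140.6, 104.7]
eef_rot: [[0.001, 1.0, -0.002], [1.0, -0.001, 0.001], [0.001, -0.002, -1.0]]
force: [-0.7, 0.6, -1.3]
opening: 35.3
gripper_force: 25.0
```

{"method": "move_arm", "body": {"targets": "-1 0 0.1 2.5 0; -1 0 0 3 0; -1 0 0 2 0; -1 0 0 1 0; -1 0 0 0.4 0; -1 0 0 0 0; -1 0 0 0 0; -1 0 0 0 0"}}

```text
clock: 29.28
eef_pos: [612.7, -141.3, 17.8]
eef_rot: [[0.001, 1.0, 0.002], [1.0, -0.001, -0.0], [-0.0, 0.002, -1.0]]
force: [0.7, 0.3, -1.7]
opening: 35.1
gripper_force: 25.0
```

{"method": "move_arm", "body": {"targets": "-1 0 0 0.3 0; -1 0 0 0.2 0; -1 0 0 0.1 0; -1 0 0 0 0; -1 0 0 0 0"}}

```text
clock: 29.7
eef_pos: [611.8, -141.2, 10.4]
eef_rot: [[0.001, 1.0, -0.0], [1.0, -0.001, 0.0], [0.0, -0.0, -1.0]]
force: [-0.6, -0.0, -1.2]
opening: 35.4
gripper_force: 25.0
```

{"method": "move_arm", "body": {"targets": "-1 0 0 0.05 0; -1 0 0 0.05 0; -1 0 0 0 0; -1 0 0 0 0"}}

```text
clock: 30.03
eef_pos: [611.9, -141.3, 9.6]
eef_rot: [[0.001, 1.0, 0.0], [1.0, -0.001, 0.0], [0.0, 0.0, -1.0]]
force: [-2.0, -0.2, 1.7]
opening: 35.3
gripper_force: 25.0
```

Contact. I'll release, rise and retreat clear of the top view.

{"method": "move_arm", "body": {"targets": "0.6 0 0 0 0; 0.6 0 0 0 0; 0.6 0 0 0 0; 0.6 0 0 0 0; 0.6 0 0 -2 0; 0.6 0 0 -3 0; 0.6 0 -1.5 -3.5 0; 0.6 0 -3 -3.5 0; 0.6 0 -3 -1 0; 0.6 0 -3 0 0"}}

```text
clock: 30.87
eef_pos: [510.4, -141.8, 138.7]
eef_rot: [[0.001, 1.0, 0.005], [1.0, -0.001, -0.0], [-0.0, 0.005, -1.0]]
force: [0.9, -0.8, 0.1]
opening: 70.7
gripper_force: 0.0
```

{"method": "move_arm", "body": {"targets": "0.6 0 -3 0 0; 0.6 0 -3 0 0; 0.6 0 -2 0 0; 0.6 0 0 0 0; 0.6 0 0 0 0"}}

```text
clock: 31.28
eef_pos: [429.5, -140.8, 136.5]
eef_rot: [[0.001, 1.0, 0.001], [1.0, -0.001, 0.001], [0.001, 0.001, -1.0]]
force: [-0.4, 0.6, -0.0]
opening: 70.6
gripper_force: 0.0
```

Run:
```python
from h import *
i=optics.grab_frame("top");a=cv2.resize(i[155:220,135:395],None,fx=3,fy=3,interpolation=cv2.INTER_CUBIC)
b=cv2.resize(optics.grab_frame("wrist"),(480,360))
o=np.zeros((195+360,780,3),np.uint8);o[:195]=a;o[195:,:480]=b
cv2.imwrite("pics/f.png",o)
s=manip.observe();print(s["eef_pos"],s["force"],s["clock"])
```

```text
[ 431.02165216 -140.96439826  136.40124606] [ 0.20322806 -0.56601044 -0.01517738] 31.3833
```

View pics/f.png

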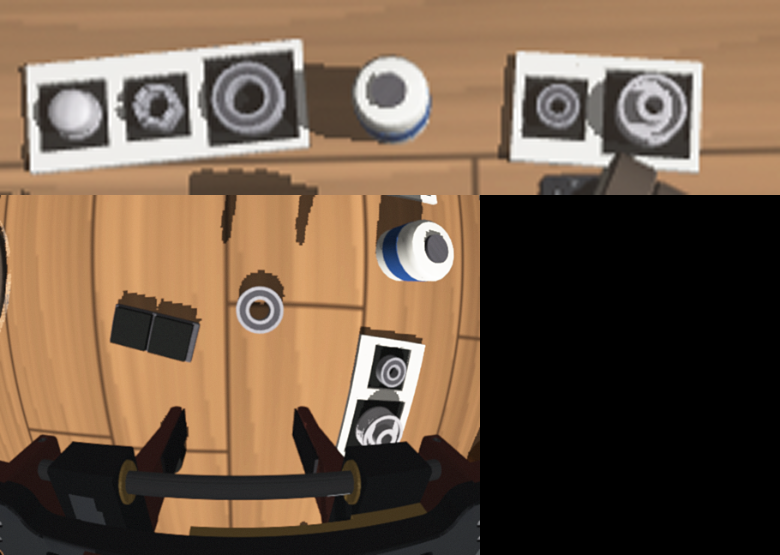

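All five parts lie flat within their pockets: cap (75,112), nut (158,107), large bearing (248,95), small bearing (558,105) and pulley (651,105). The filter and middle bearing haven't moved. Handing in.

```bash
python3 -c "
from rig import manip
print(manip.job_done())"
```

```text
the job is handed in; nothing more can be done
None
```

Both kits are made up and handed in at about 31 s: the final picture shows all five parts in their pockets, the same way up as they lay, with the middle bearing and oil filter left where they were.

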